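# Isolate the deburring station and shut its guard

### The arm

A 6-joint arm with a two-finger parallel gripper is mounted at the origin on a cart in front of the work surface, level with it; the furniture and walls round the work are solid. World frame = base frame: x ahead of the robot, y to its left, z up, the work surface at z = 0. Lengths are in m, angles in rad, forces in N, time in s.
With the tool pointing down it reaches from about 0.35 to 0.975 m from the base axis. Payload 4.9 kg.
Tool frame: the origin (TCP) lies at the very end of the fingers, on their centre line; the grasp point (between the pads) lies 19 mm behind it; z points along the fingers, x is the direction in which the jaws open and shut, and the axes are right-handed (so a half turn about z gives the same grasp; the last joint's range is limited). The gripper opens to 85 mm and grips with 20 to 120 N. Pads are 22 mm wide; open, the fingers measure 114 mm over their backs; the gripper's body (76 mm by 85 mm) begins 54 mm behind the grasp point. The pads swing forward as they close: fully open they stand 13 mm farther back than shut.
Start: joints at [1.057, 0.053, 1.613, -0, 1.476, -0.119], TCP at [0.24, 0.577, 0.231] pointing down, gripper open.
Joint ranges: [-3.01, 3.01], [-1.01, 2.22], [0.06, 2.58], [-1.02, 4.17], [0.09, 2.62], [-3.14, 3.14]. Speed limits (rad/s): [2.57, 2.57, 3.14, 3.14, 3.14, 3.14].

### API

Orientations are given as a rotation vector (axis times angle).
In Python, from station import readout, viewer, ctrl, nets gives the robot as it stands. The module is installed in compiled form; this text tells all that it offers.
- The arm moves only by the tool step_arm, never from a script. Its argument "moves" is a list that holds one entry, the list of rows, each a list of 4 numbers: the shift along the world's x, y, z in cm, then the turn about the world's z in rad. In form: [[[dx, dy, dz, yaw], ...]]. A call has 1 to 10 rows; each row shifts and turns the commanded pose from where the row before left it; what a row does not reach is not made up. A row lasts 1/12 s, in which the tool goes at most 41.7 mm and 7.16 degrees, less where a joint would pass 70% of its speed; a pose out of reach is approached as far as the arm can. A call is refused whole if a number of a shift passes 4.17 or a number of a turn 0.125, either way. A call with a gripper value outside its range is refused whole. "grip" is the closure, from 0 (fully open) to 1 (shut), set as the call begins (left out, the last holds). The fingers move at their own pace and stop on an object; "squeeze" is the grip in N (left out, the last holds). Time passes only in rows, so rows that do not move let the fingers close. It gives the time, the measured TCP pose, the force and the opening at its end, in the units of the state.
- readout.get_obs(): the state, without advancing time (a new reading comes with each control period).
- viewer.get_image(name): name is "scene" or "top" or "wrist"; returns the picture (400x640x3 uint8, blue, green, red); there is no depth.
- viewer.calibration(name): a dict with "camera_matrix" (3x3 intrinsics, pixels), "R" (3x3) and "t" (3): a world point X has camera coordinates R X + t. Camera axes: x right, y down, z forward; pixel columns grow to the right and rows downward; lengths in m; the calibration is good to about 2 mm. A picture is of the moment at which its call begins: read the wrist's pose just before it. calibration takes no time and is no camera call; for the wrist camera it gives the pose at the moment of the call.
- ctrl.finish_job(): hands the job in, once; it reports no verdict.
Trained networks look in the newest picture that a camera, given by its name, has taken for a name from the list of things; names that differ only in an ending like _2 or _b are one class to them, and where a whole thing is asked for, a point or a joint stands for the part that bears it (a point fixed in the world has none). Each returns a list of dicts, best first, with "confidence" (0 to 1); they miss things now and then, are a little off and sometimes report something else, mostly with a low value. They report only what shows in the picture. A call takes as long as a camera call.
- nets.masks_of(camera, thing): "region" (400x640 bool, what is visible of it) and "box" ([left, top, right, bottom] in pixels, round what is visible of it).
- nets.pinpoint(camera, thing): "at" ([column, row] in pixels: a listed point, or the origin of a listed thing).
The state is a dict: "t": time; "q": joint angles; "dq": joint speeds; "effort": joint torques, N m; "tool_pos": TCP position; "tool_rot": TCP orientation; "contact_force": force on the tool from outside, world axes, zero at the start; "wrist_torque": the same for the moment, N m; "opening": finger opening in m.
Only numpy, scipy, OpenCV 4.12 (cv2) and the standard library are available. Lean on these libraries where they do the work, as an engineer would, in place of code of your own. Each camera call takes 0.05 s, during which the arm holds its last target. There are 200 camera calls.

### The job

Make the deburring station safe for the night. First swing the red isolator handle to off, so that the padlock hole in the handle lines up with the hole in the steel hasp plate and a padlock would go through both; then push the yellow-framed sliding guard fully shut over the well until its catch snaps home. Let go of everything and leave the other things on the bench where they are.

Things in the scene. Friction and masses are not known exactly. Their poses are not given: they have to be found in the camera images.
- isolator: Isolator: grey switch box fixed to the bench, 190x190 mm (222 mm in its y over the mounting feet), lid top 72 mm up, with a red swinging handle on a yellow disc. Origin: centre of its underside; z up. Its place and yaw vary, and it may stand left or right of the deburring station.
- isolator_axis (a point): Point on the vertical axis about which the red handle turns, 50 mm in the isolator's +x and -50 mm in its y from the box centre, 90 mm up. The hub round it is 48 mm across and its top is 93 mm up.
- isolator_handle (a joint): Angle of the red handle about the vertical axis, in rad, growing counter-clockwise seen from above. 0: handle points to the isolator's +y (on, green mark); 1.571: it points to the isolator's -x, holes in line (off); it can be swung on past off to an end stop at 1.85. Plain friction, about 0.35 N m: it stays where it is left, with no click and no stop at off. It starts near on, at 0 to 0.45.
- handle_knob (a point): Centre of the top of the upright red knob on the handle: round, 26 mm across, 50 mm tall; its top is 142 mm above the bench and its foot, on the handle's arm, 92 mm above it. It stands 80 mm from the handle's axis, on the line from the axis to the handle's hole, and turns with the handle.
- handle_hole (a point): Centre of the 16 mm padlock hole in the flat tab (34 mm wide) at the end of the red handle, at the tab's top, 90 mm above the bench, 120 mm from the handle's axis.
- hasp_hole (a point): Centre of the 16 mm padlock hole in the fixed steel hasp plate (44x56 mm) on the isolator, at the plate's top, 82 mm above the bench, 120 mm from the handle's axis in the isolator's -x direction. At off the handle's tab lies just over this plate, without touching it.
- station: Deburring station: blue and grey machine fixed to the bench, 260 mm in x, 170 mm in y; open well with a wire wheel and a casting in its -x half (toward the robot), motor housing in its +x half. Two rails on top (95 mm up) carry the sliding guard; a steel catch housing 115 mm high stands at the middle of its -x end, from 126 to 152 mm in front of the origin. Origin: centre of its underside; z up.
- guard (a joint): Travel of the sliding guard in m along the station's x: 0 fully shut over the well (nearest to the robot), 0.12 fully open. Starts at 0.07 to 0.115. It slides with about 1 N of friction; a spring roller catch starts to resist when about 13 mm are left and takes about 10 N in all to pass; in the last 4 mm it snaps the guard home to 0 by itself and holds it there. Short of that the guard is not caught.
- guard_grip (a point): Centre of the top of the guard's upright black grip: 24 mm thick in the station's x, 70 mm long in its y, rising from 98 mm to 144 mm above the bench. It is fixed in the middle of the guard, a yellow-framed clear window 126x146 mm. Shut, it lies 63 mm from the station's origin in the station's -x.
- mug: Bystander: bare steel mug, 86 mm across, 95 mm high, with a handle. Origin: centre of its underside (of its footprint), z up.
- tape_roll: Bystander: roll of black tape, 68 mm across, 19 mm high, lying flat. Origin: centre of its underside (of its footprint), z up.
- tee_casting: Bystander: cast grey tee pipe fitting, 54x72x40 mm. Origin: centre of its underside (of its footprint), z up.
- red_bottle: Bystander: small red bottle with a white cap, 31 mm across, 71 mm high, standing. Origin: centre of its underside (of its footprint), z up.
- bar_casting_1: Bystander: cast grey bar fitting standing on end, 32 mm across, 73 mm high. Origin: centre of its underside (of its footprint), z up.
- bar_casting_2: Bystander: cast grey bar fitting standing on end, 32 mm across, 73 mm high. Origin: centre of its underside (of its footprint), z up.

How it is judged:
By the outcome, as a careful person would: the job done as asked, in the order asked, and still so for the second after the job is handed in, with the robot touching nothing.
It also fails if it takes over 58 s, if anything falls off the work surface, if the arm or the gripper's body presses on something with over 40 N, if the wrist force passes 120 N, or if a joint passes its speed limit or range.

## Working session

There is one attempt and no reset: what is moved stays moved. The work goes in short steps, Python scripts to look and compute and a tool call to move; the robot and the scene stay as the last step left them, time stands still between calls to the robot, and variables do not carry over. Pictures are saved under pics/ and viewed, about 8 in all and at most 12, crops included, and the job is handed in when it is done.

Besides the shell and the picture viewer there is one more tool, called after ">>>" by a JSON object that holds its "op" and its "data". step_arm: Moves the arm, as the interface text tells. Its arguments: {"type":"object","properties":{"moves":{"type":"array","items":{"type":"array","items":{"type":"array","items":{"type":"number"}}}},"grip":{"type":"number"},"squeeze":{"type":"number"}},"required":["moves"]}

```bash
mkdir -p pics; cat > h.py <<'E'
import numpy as np, cv2
from station import readout, viewer, ctrl, nets
def ray(c,uv,z):
    k=viewer.calibration(c);K,R,t=[np.array(k[n]) for n in("camera_matrix","R","t")]
    d=R.T@np.linalg.solve(K,[uv[0],uv[1],1.]);o=-R.T@t.ravel()
    return o+d*(z-o[2])/d[2]
Z=dict(isolator_axis=.09,handle_knob=.142,handle_hole=.09,hasp_hole=.082,guard_grip=.144,isolator=0,station=0)
def look(c,names,im=True):
    if im: 
        img=viewer.get_image(c)
    for n in names:
        for r in nets.pinpoint(c,n)[:2]:
            print(c,n,round(r["confidence"],2),np.round(r["at"],1),np.round(ray(c,r["at"],Z.get(n,0))[:2],4))
    return img
E
python3 - <<'E'
from h import *
for c in("scene","top"):
    i=look(c,list(Z)+(["mug","tape_roll","tee_casting","red_bottle","bar_casting_1"] if c=="top" else []));cv2.imwrite(f"pics/{c}0.png",i)
o=readout.get_obs();print(o["t"],o["tool_pos"],o["tool_rot"])
E
```

```text
scene isolator_axis 0.61 [308.7 139.1] [ 0.612  -0.2563]
scene handle_knob 0.61 [314.6 143.9] [ 0.5786 -0.1802]
scene handle_hole 0.84 [315.8 170.2] [ 0.5691 -0.1428]
scene handle_hole 0.72 [404.7 330.8] [0.3258 0.2388]
scene hasp_hole 0.76 [352.8 147.1] [ 0.4932 -0.2543]
scene guard_grip 0.94 [283.7 228. ] [0.586  0.0898]
scene isolator 0.84 [321.6 178.9] [ 0.568 -0.204]
scene station 0.97 [302.3 270. ] [0.5542 0.0895]
top isolator_axis 0.61 [379.9 145.4] [ 0.6103 -0.2536]
top handle_knob 0.55 [358.8 156.3] [ 0.5837 -0.1781]
top handle_hole 0.75 [346.5 174.6] [ 0.5645 -0.1418]
top hasp_hole 0.93 [395.2 191.1] [ 0.4822 -0.2455]
top hasp_hole 0.72 [380.6 147.6] [ 0.6065 -0.2554]
top guard_grip 0.7 [427.8 248.9] [ 0.3157 -0.245 ]
top guard_grip 0.67 [254.6 191.3] [0.5849 0.0915]
top isolator 0.95 [360.9 175.6] [ 0.5736 -0.1951]
top station 0.92 [264.1 218.1] [0.5497 0.1011]
top mug 0.88 [432.7 247.9] [ 0.3167 -0.3026]
top tape_roll 0.95 [256.4 313.3] [0.3164 0.1964]
top tee_casting 0.61 [394.7 263.9] [ 0.312  -0.1897]
1.05 [0.24039523 0.57690908 0.23129849] [2.61394587e+00 1.74264271e+00 4.50123384e-05]
```

View pics/scene0.png

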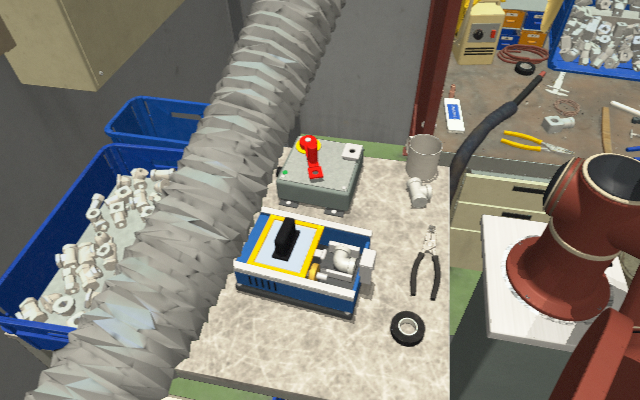

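View pics/top0.png

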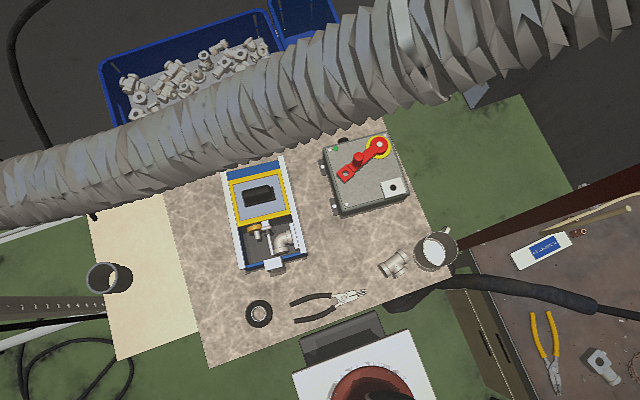

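The scene picture shows the isolator with its red handle (hole near 316,171) and the station grip at (284,228). The top picture shows them at (347,175) and (255,193). A fat hose runs along the far bench edge. The net positions agree between the two cameras, so I'll move over the isolator for a wrist view.

>>> {"op": "step_arm", "data": {"moves": [[[1.3, -3.8, 1, -0.065], [1.3, -3.8, 1, -0.065], [1.3, -3.8, 1, -0.065], [1.3, -3.8, 1, -0.065], [1.3, -3.8, 1, -0.065], [1.3, -3.8, 1, -0.065], [1.3, -3.8, 1, -0.065], [1.3, -3.8, 1, -0.065], [1.3, -3.8, 1, -0.065], [1.3, -3.8, 1, -0.065]]], "grip": 0}}

```text
t: 1.88
tool_pos: [0.3704, 0.1951, 0.3321]
tool_rot: [-3.035, -0.813, -0.002]
contact_force: [0.6, 0.1, 0.8]
opening: 0.0857
```

>>> {"op": "step_arm", "data": {"moves": [[[1.3, -3.8, 0, -0.065], [1.3, -3.8, 0, -0.065], [1.3, -3.8, 0, -0.065], [1.3, -3.8, 0, -0.065], [1.3, -3.8, 0, -0.065], [1.3, -3.8, 0, -0.065], [1.3, -3.8, 0, -0.065], [1.3, -3.8, 0, -0.065], [0, 0, 0, 0], [0, 0, 0, 0]]]}}

```text
t: 2.72
tool_pos: [0.4744, -0.1088, 0.3308]
tool_rot: [-3.141, -0.004, 0.002]
contact_force: [-0.4, 0.6, -0.0]
opening: 0.0852
```

```bash
python3 - <<'E'
from h import *
o=readout.get_obs();print(o["t"],o["tool_pos"],o["tool_rot"],o["q"])
i=look("wrist",list(Z));cv2.imwrite("pics/w1.png",i)
for n in("scene","top"):
  for z in(.1,.3,.5): print(n,z,[np.round(ray(n,p,z)[:2],2) for p in ([(330,30),(270,130),(205,290)] if n=="scene" else [(380,115),(250,165),(150,200)])])
E
```

```text
2.7167 [ 0.47441989 -0.10883695  0.33083372] [-3.14090655e+00 -4.03917708e-03  1.86799182e-03] [-3.78658940e-01 -3.22397472e-01  1.78956715e+00  1.94183009e-04
  1.67578090e+00 -3.81210702e-01]
wrist isolator_axis 0.89 [412.3 259.2] [ 0.6111 -0.2451]
wrist handle_knob 0.81 [408.9 233.6] [ 0.5843 -0.1779]
wrist handle_hole 0.91 [391.5 189.8] [ 0.5707 -0.1356]
wrist hasp_hole 0.96 [338.2 252.9] [ 0.5001 -0.2391]
wrist guard_grip 0.53 [374.4 207.8] [ 0.5382 -0.1426]
wrist isolator 0.71 [223.1 197.5] [ 0.3044 -0.1786]
wrist isolator 0.6 [375.6 206.6] [ 0.5687 -0.193 ]
wrist station 0.58 [372.1  14.7] [0.5436 0.096 ]
wrist station 0.22 [413.8 259.6] [ 0.6472 -0.2976]
scene 0.1 [array([ 0.66, -0.85]), array([ 0.72, -0.26]), array([0.71, 0.23])]
scene 0.3 [array([ 0.59, -0.45]), array([ 0.63, -0.02]), array([0.62, 0.34])]
scene 0.5 [array([ 0.52, -0.06]), array([0.54, 0.21]), array([0.54, 0.44])]
top 0.1 [array([ 0.69, -0.28]), array([0.67, 0.09]), array([0.67, 0.35])]
top 0.3 [array([ 0.6 , -0.22]), array([0.59, 0.07]), array([0.59, 0.28])]
top 0.5 [array([ 0.52, -0.15]), array([0.51, 0.06]), array([0.51, 0.21])]
```

View pics/w1.png

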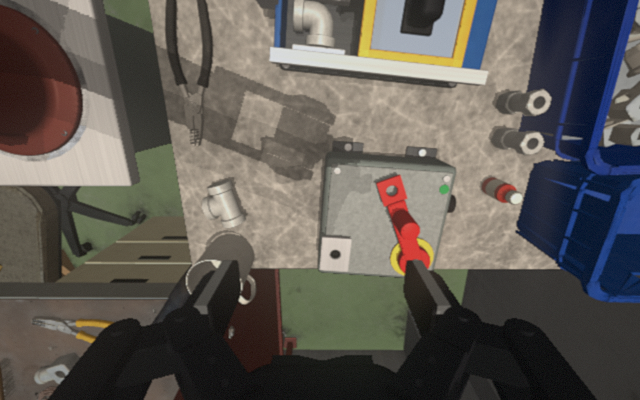

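The wrist view shows the handle hole at (391,190), the knob near (410,232), the hub at (411,257) and the hasp hole at (336,254). Two bar castings and the bottle stand behind, at x > 0.65. The hose isn't in view, so I'll check how high it is against the arm.

```bash
python3 - <<'E'
from h import *
a=viewer.get_image("scene");b=viewer.get_image("top");cv2.imwrite("pics/m2.png",cv2.resize(np.vstack([a[:300,100:],b[50:350,100:]]),None,fx=1,fy=1))
for c in("scene","top"):
  k=viewer.calibration(c);print(c,-np.array(k["R"]).T@np.ravel(k["t"]))
E
```

```text
scene [0.39092453 0.62459919 0.84311732]
top [0.29748986 0.02257309 1.01941287]
```

View pics/m2.png

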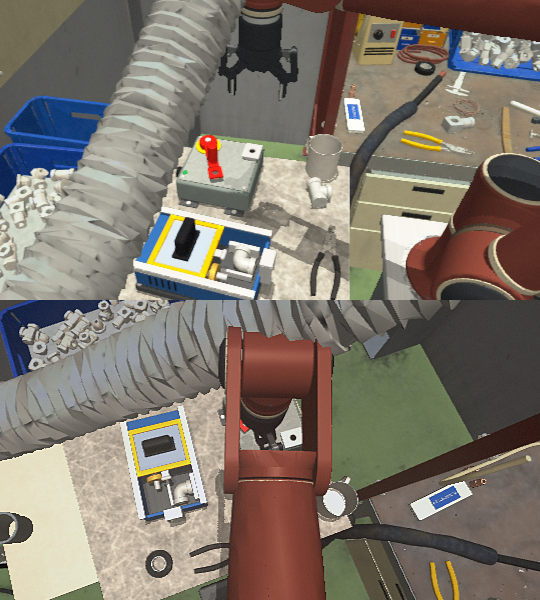

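```bash
python3 - <<'E'
from h import *
from scipy.optimize import least_squares
P={"top":([(100,213),(180,190),(250,165),(320,140),(380,117)],[(80,140),(150,125),(250,88),(320,55)]),
"scene":([(330,30),(298,80),(270,130),(235,210),(205,290)],[(250,10),(225,75),(195,140),(150,210),(110,270)])}
L=[]
for c,(a,b) in P.items():
  k=viewer.calibration(c);o=-np.array(k["R"]).T@np.ravel(k["t"])
  for s,l in((1,a),(-1,b)):
    for p in l:
      d=ray(c,p,0)-o;L.append((o,d/np.linalg.norm(d),s))
def f(v):
  A=np.array([v[0],-.3,v[1]]);u=np.array([v[2]-v[0],.6,v[3]-v[1]])
  r=[]
  for o,d,s in L:
    n=np.cross(u,d);n/=np.linalg.norm(n)
    r.append(((A-o)@n)*np.sign(n[0]-0*n[2])*s-v[4])
  return r
for z in(.1,.3,.5):
  s=least_squares(f,[.75,z,.75,z,.08]);print(s.x,s.cost,np.sqrt(np.mean(s.fun**2)))
w="wrist";k=viewer.calibration(w);print(-np.array(k["R"]).T@np.ravel(k["t"]),[ray(w,(639,v),z).round(2) for z in(.1,.3,.4) for v in (0,250)])
E
```

```text
[ 2.47426400e-01  1.11387422e+00  3.40546616e-01  9.38171992e-01
 -6.77634604e-14] 2.4249750634252311e-26 5.05233147162901e-14
[ 2.47426399e-01  1.11387422e+00  3.40546616e-01  9.38171993e-01
 -7.27621023e-11] 8.897781691388144e-21 3.0604061807111306e-11
[2.47426399e-01 1.11387422e+00 3.40546617e-01 9.38171992e-01
 2.84389603e-11] 7.734494158824986e-20 9.02306644038663e-11
[ 0.47266472 -0.02219401  0.47470592] [array([0.82, 0.09, 0.1 ]), array([ 0.94, -0.22,  0.1 ]), array([0.64, 0.03, 0.3 ]), array([ 0.69, -0.12,  0.3 ]), array([ 0.54, -0.  ,  0.4 ]), array([ 0.57, -0.06,  0.4 ])]
```

```bash
python3 - <<'E'
from h import *
from scipy.optimize import least_squares
P={"top":([(100,213),(180,190),(250,165),(320,140),(380,117)],[(80,140),(150,125),(250,88),(320,55)]),
"scene":([(330,30),(298,80),(270,130),(235,210),(205,290)],[(250,10),(225,75),(195,140),(150,210),(110,270)])}
L=[]
for c,(a,b) in P.items():
  k=viewer.calibration(c);o=-np.array(k["R"]).T@np.ravel(k["t"])
  for s,l in((1,a),(-1,b)):
    for p in l:
      d=ray(c,p,0)-o;L.append((o,d/np.linalg.norm(d),s))
def f(v,r0):
  A=np.array([v[0],-.3,v[1]]);u=np.array([v[2]-v[0],.6,v[3]-v[1]]);r=[]
  for o,d,s in L:
    n=np.cross(u,d);n/=np.linalg.norm(n); n*=np.sign(n[0]+n[2])
    r.append(((A-o)@n)*s/r0-1)
  return r
for r0 in(.03,.04,.05,.06,.075,.1):
  s=least_squares(f,[.75,.5,.75,.5],args=(r0,));print(r0,s.x.round(3),np.sqrt(np.mean(s.fun**2)).round(3))
E
```

```text
0.03 [0.373 0.861 0.498 0.649] 0.163
0.04 [0.425 0.767 0.548 0.558] 0.183
0.05 [0.489 0.658 0.595 0.469] 0.197
0.06 [0.557 0.547 0.642 0.377] 0.197
0.075 [0.645 0.395 0.713 0.236] 0.185
0.1 [0.773 0.157 0.834 0.002] 0.166
```

The two cameras alone can't fix the hose height, and it matters for the forearm. A higher, pulled-back wrist view should show it.

>>> {"op": "step_arm", "data": {"moves": [[[-2, 1, 3, 0], [-2, 1, 3, 0], [-2, 1, 3, 0], [-2, 1, 3, 0], [0, 0, 3, 0], [0, 0, 0, 0]]]}}

```text
t: 3.72
tool_pos: [0.3942, -0.0667, 0.4892]
tool_rot: [3.137, 0.011, 0.019]
contact_force: [-0.1, 0.3, 0.0]
opening: 0.0859
```

```bash
python3 - <<'E'
from h import *
w="wrist";k=viewer.calibration(w);print(readout.get_obs()["t"],-np.array(k["R"]).T@np.ravel(k["t"]),k["camera_matrix"],[ray(w,(639,v),z).round(2) for z in(.1,.3,.4,.5) for v in (0,250)])
cv2.imwrite("pics/w3.png",viewer.get_image(w))
E
```

```text
3.7167 [0.39083328 0.0182609  0.63206262] [[289.39184121   0.         321.72792756]
 [  0.         289.39184121 202.44631966]
 [  0.           0.           1.        ]] [array([0.9 , 0.17, 0.1 ]), array([ 1.07, -0.27,  0.1 ]), array([0.71, 0.11, 0.3 ]), array([ 0.81, -0.16,  0.3 ]), array([0.61, 0.09, 0.4 ]), array([ 0.69, -0.11,  0.4 ]), array([0.52, 0.06, 0.5 ]), array([ 0.56, -0.05,  0.5 ])]
```

View pics/w3.png

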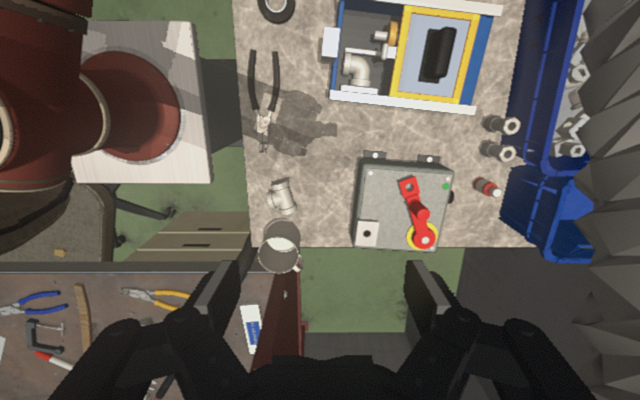

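```bash
python3 - <<'E'
from h import *
from scipy.optimize import least_squares
P={"top":([(100,213),(180,190),(250,165),(320,140),(380,117)],[(80,140),(150,125),(250,88),(320,55)]),
"scene":([(330,30),(298,80),(270,130),(235,210),(205,290)],[(250,10),(225,75),(195,140),(150,210),(110,270)]),
"wrist":([(578,5),(583,70),(585,130),(588,200),(600,260)],[])}
L=[]
for c,(a,b) in P.items():
  k=viewer.calibration(c);o=-np.array(k["R"]).T@np.ravel(k["t"])
  for s,l in((1,a),(-1,b)):
    for p in l:
      d=ray(c,p,0)-o;L.append((o,d/np.linalg.norm(d),s))
def f(v):
  A=np.array([v[0],-.3,v[1]]);u=np.array([v[2]-v[0],.6,v[3]-v[1]]);r=[]
  for i,(o,d,s) in enumerate(L):
    n=np.cross(u,d);n/=np.linalg.norm(n); n*=np.sign(n[0]+n[2])
    r.append((((A-o)@n)*s/v[4]-1)*(2 if i>=19 else 1))
  return r
for z in(.5,.3):
  s=least_squares(f,[.65,z,.7,z,.07]);print(s.x.round(3),s.fun.round(2))
E
```

```text
[0.483 0.694 0.65  0.359 0.059] [ 0.31  0.27  0.13  0.01 -0.11  0.1  -0.26 -0.33 -0.24 -0.08 -0.28 -0.38
 -0.32 -0.16  0.11 -0.06 -0.13  0.06  0.23  0.28  0.12  0.02 -0.1  -0.29]
[0.483 0.694 0.65  0.359 0.059] [ 0.31  0.27  0.13  0.01 -0.11  0.1  -0.26 -0.33 -0.24 -0.08 -0.28 -0.38
 -0.32 -0.16  0.11 -0.06 -0.13  0.06  0.23  0.28  0.12  0.02 -0.1  -0.29]
```

The hose shows at the right edge of the wrist picture (578,0 to 625,300), so it hangs above the far bench. I'll take one more view straight up from here to triangulate it.

>>> {"op": "step_arm", "data": {"moves": [[[0, 0, 4, 0], [0, 0, 4, 0], [0, 0, 4, 0], [0, 0, 0, 0]]]}}

```text
t: 4.1
tool_pos: [0.3943, -0.067, 0.608]
tool_rot: [3.138, 0.01, 0.014]
contact_force: [-0.6, 0.4, 1.6]
opening: 0.0852
```

```bash
python3 - <<'E'
from h import *
w="wrist";k=viewer.calibration(w);o=readout.get_obs();print(o["t"],o["tool_pos"],o["q"],-np.array(k["R"]).T@np.ravel(k["t"]))
i=viewer.get_image(w);cv2.imwrite("pics/w4.png",i[:300,320:])
np.save("w4.npy",np.c_[np.array(k["R"]),np.ravel(k["t"])])
E
```

```text
4.1 [ 0.39429311 -0.06699643  0.60796215] [-3.54894017e-01 -4.10878441e-01  1.39393284e+00 -3.47550380e-05
  2.14890123e+00 -3.61140988e-01] [0.39148162 0.0177397  0.75087698]
```

View pics/w4.png

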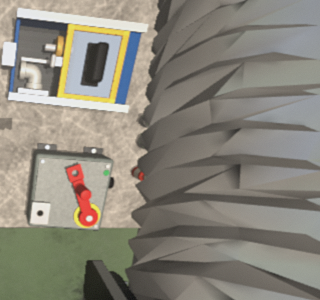

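The ridge line sits at about column 468. With the earlier view this puts the hose's near edge around x 0.53, z 0.48, and the working tool height of about 0.11 passes under it. I'll descend short of it, then go forward low while watching the forces.

>>> {"op": "step_arm", "data": {"moves": [[[0.6, -1, -4, 0], [0.6, -1, -4, 0], [0.6, -1, -4, 0], [0.6, -1, -4, 0], [0.6, -1, -4, 0], [0.6, -1, -4, 0], [0.6, -1, -4, 0], [0.6, -1, -4, 0], [0.6, -1, -4, 0], [0.6, -1, -4, 0]]]}}

```text
t: 4.98
tool_pos: [0.4529, -0.1666, 0.1966]
tool_rot: [-3.14, -0.01, 0.005]
contact_force: [0.2, 0.5, 0.3]
opening: 0.0856
```

>>> {"op": "step_arm", "data": {"moves": [[[1.5, -0.3, -1, 0], [1.5, -0.3, -1, 0], [1.5, -0.3, -1, 0], [1.5, -0.2, -0.5, 0], [0, 0, 0, 0]]]}}

```text
t: 5.4
tool_pos: [0.5135, -0.1771, 0.1617]
tool_rot: [-3.138, -0.01, 0.009]
contact_force: [0.3, -0.6, -0.8]
opening: 0.0851
```

```bash
python3 - <<'E'
from h import *
o=readout.get_obs();print(o["t"],o["tool_pos"],o["tool_rot"],o["q"],o["effort"],o["contact_force"])
i=look("wrist",["isolator_axis","handle_knob","handle_hole","hasp_hole"]);cv2.imwrite("pics/w5.png",i)
j=viewer.get_image("scene");cv2.imwrite("pics/m5.png",np.vstack([i[100:400],j[:300]]))
E
```

```text
5.4 [ 0.51348039 -0.17713968  0.16174644] [-3.13840994 -0.01021274  0.00887501] [-4.69347876e-01 -8.53118091e-02  1.86762001e+00  2.38382050e-04
  1.36575572e+00 -4.75905373e-01] [  0.14916506 -30.93542576 -36.58006668   0.05908343  -0.24393878
   0.06448628] [ 0.34940636 -0.55584052 -0.80942742]
wrist isolator_axis 0.58 [433.4 292.6] [ 0.6116 -0.2519]
wrist handle_knob 0.8 [433.7 246.2] [ 0.584  -0.1798]
wrist handle_hole 0.94 [399.1 169.6] [ 0.5718 -0.1419]
wrist hasp_hole 0.9 [304.8 279. ] [ 0.4978 -0.2465]
wrist hasp_hole 0.53 [134.1 185. ] [ 0.3599 -0.1583]
```

View pics/m5.png

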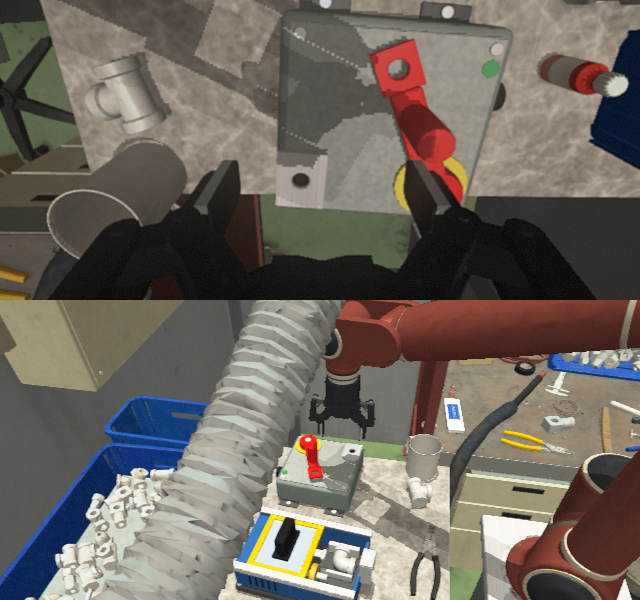

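The wrist crop shows the knob just ahead of the jaws, hub near (433,290 full image), hasp hole (302,280). The scene crop shows the arm beside the hose and clear of it. Now forward over the knob.

>>> {"op": "step_arm", "data": {"moves": [[[1.5, 0, 0, 0], [1.5, 0, 0, 0], [1.5, 0, 0, 0], [1.5, 0, 0, 0], [1.0, 0, 0, 0], [0, 0, 0, 0]]]}}

```text
t: 6.2
tool_pos: [0.5855, -0.1781, 0.1669]
tool_rot: [3.141, 0.01, 0.002]
contact_force: [-1.0, -0.2, 1.3]
opening: 0.0851
```

```bash
python3 - <<'E'
from h import *
o=readout.get_obs();print(o["t"],o["tool_pos"],o["tool_rot"],o["q"],o["effort"],o["contact_force"])
look("wrist",["isolator_axis","handle_knob","handle_hole","hasp_hole"])
E
```

```text
6.2 [ 0.58546303 -0.17813471  0.16687124] [3.14115444e+00 1.02103450e-02 1.89615407e-03] [-4.16961099e-01  6.83746338e-02  1.70600408e+00  1.10412522e-04
  1.36593991e+00 -4.23484483e-01] [  0.2574147  -37.73019433 -36.01739287   0.05153952  -0.10146546
   0.05011349] [-0.95798694 -0.16757375  1.26805034]
wrist isolator_axis 0.65 [351.9 287.4] [ 0.6107 -0.25  ]
wrist handle_knob 0.88 [324.  240.9] [ 0.5844 -0.1779]
wrist handle_hole 0.91 [304.3 163.2] [ 0.5692 -0.138 ]
wrist hasp_hole 0.81 [224.4 275.4] [ 0.4946 -0.2435]
```

>>> {"op": "step_arm", "data": {"moves": [[[0, 0, -2, 0], [0, 0, -2, 0], [-0.1, 0, -1.9, 0], [0, 0, 0, 0]]]}}

```text
t: 6.78
tool_pos: [0.5799, -0.1769, 0.1026]
tool_rot: [-3.138, -0.009, 0.012]
contact_force: [-1.2, -0.2, -1.0]
opening: 0.0855
```

>>> {"op": "step_arm", "data": {"moves": [[[0, 0, 0, 0], [0, 0, 0, 0], [0, 0, 0, 0], [0, 0, 0, 0], [0, 0, 0, 0], [0, 0, 0, 0], [0, 0, 0, 0], [0, 0, 0, 0]]], "grip": 1, "squeeze": 40}}

```text
t: 7.45
tool_pos: [0.5845, -0.1785, 0.109]
tool_rot: [3.14, 0.009, 0.004]
contact_force: [0.4, -0.7, 5.3]
opening: 0.0251
```

>>> {"op": "step_arm", "data": {"moves": [[[-0.84, -0.37, 0, 0], [-0.79, -0.46, 0, 0], [-0.73, -0.55, 0, 0], [-0.66, -0.64, 0, 0], [-0.59, -0.71, 0, 0], [-0.5, -0.77, 0, 0], [-0.41, -0.83, 0, 0], [-0.31, -0.87, 0, 0], [-0.2, -0.9, 0, 0], [0, 0, 0, 0]]]}}

```text
t: 8.28
tool_pos: [0.5357, -0.2393, 0.1089]
tool_rot: [-3.141, -0.009, -0.011]
contact_force: [6.8, 1.3, 1.9]
opening: 0.0249
```

```bash
python3 - <<'E'
from h import *
o=readout.get_obs();print(o["t"],o["tool_pos"],o["effort"],o["contact_force"],o["wrist_torque"],o["opening"])
i=look("wrist",["isolator_axis","handle_knob","handle_hole","hasp_hole"]);cv2.imwrite("pics/w6.png",i)
E
```

```text
8.2833 [ 0.53574272 -0.23931437  0.10885035] [ -2.93056794 -35.27576566 -29.93709683  -1.20902952   1.35735814
  -0.04718769] [6.76300616 1.26883855 1.91639002] [ 0.28191718 -0.99532299  0.06129062] 0.024898926562423835
wrist isolator_axis 0.59 [444.9 263.4] [ 0.6142 -0.2522]
wrist handle_knob 0.9 [321.4 296. ] [ 0.5345 -0.238 ]
wrist handle_hole 0.69 [256.9 232.1] [ 0.4952 -0.2306]
wrist hasp_hole 0.77 [258.9 246.1] [ 0.494  -0.2444]
```

View pics/w6.png

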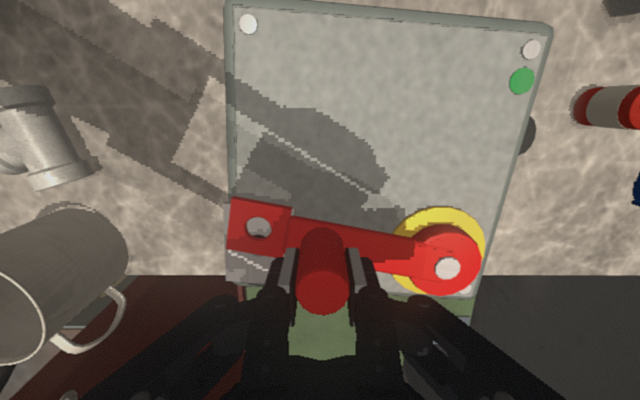

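```bash
python3 - <<'E'
from h import *
a=ray("wrist",(248,23),.074);b=ray("wrist",(532,48),.074);d=b-a;print(a,b,np.arctan2(d[1],d[0]),np.linalg.norm(d))
for p in((230,60),(233,180)):print(ray("wrist",p,.072))
i=cv2.imread("pics/w6.png")
# top back edge of lid
for p in((240,3),(540,25)):print(ray("wrist",p,.072))
for p in((257,227),(448,268)):print(ray("wrist",p,.09 if p[0]<300 else .093))
E
```

```text
[ 0.49483623 -0.11528251  0.074     ] [ 0.65044083 -0.12595678  0.074     ] -0.06849135539602985 0.1559702888396486
[ 0.48293671 -0.13302418  0.072     ]
[ 0.4781358  -0.20247182  0.072     ]
[ 0.49087464 -0.10562738  0.072     ]
[ 0.65338041 -0.1144114   0.072     ]
[ 0.49548554 -0.22719105  0.09      ]
[ 0.6151383  -0.25375128  0.093     ]
```

The handle hole is at (257,230) and the hasp hole is still just below it, hidden by the tab. The lid edges and screws give a box yaw of about -0.065. About 0.12 rad remains, which is about 9 mm at the knob.

>>> {"op": "step_arm", "data": {"moves": [[[0, -0.45, 0, 0], [0, -0.45, 0, 0], [0, 0, 0, 0], [0, 0, 0, 0]]]}}

```text
t: 8.87
tool_pos: [0.5347, -0.247, 0.1088]
tool_rot: [-3.14, -0.011, -0.005]
contact_force: [3.4, 4.6, 6.4]
opening: 0.0249
```

```bash
python3 - <<'E'
from h import *
o=readout.get_obs();print(o["t"],o["tool_pos"],o["contact_force"])
i=look("wrist",["isolator_axis","handle_knob","handle_hole","hasp_hole"])
cv2.imwrite("pics/w7.png",cv2.resize(i[180:310,200:500],None,fx=2.6,fy=2.6,interpolation=cv2.INTER_CUBIC))
E
```

```text
8.8667 [ 0.53466163 -0.24702613  0.1087827 ] [3.41101958 4.64548632 6.43306351]
wrist isolator_axis 0.92 [446.4 250.7] [ 0.6124 -0.2504]
wrist isolator_axis 0.41 [254.9 230.8] [ 0.4929 -0.2374]
wrist handle_knob 0.86 [323.7 293. ] [ 0.5345 -0.2441]
wrist handle_knob 0.74 [361.5 145.4] [ 0.5481 -0.178 ]
wrist handle_hole 0.71 [255.2 234.4] [ 0.4929 -0.2399]
wrist hasp_hole 0.85 [261.1 236.5] [ 0.4947 -0.2451]
```

View pics/w7.png

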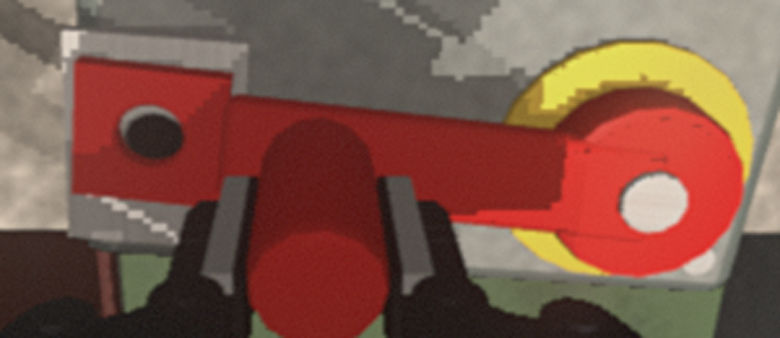

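```bash
python3 - <<'E'
from h import *
f=lambda p,z:ray("wrist",(200+p[0]/2.6,180+p[1]/2.6),z)[:2].round(4)
print("plate",f((68,32),.082),f((70,238),.082),f((246,46),.082))
print("tab",f((77,60),.09),f((75,193),.09),f((230,74),.09));print("hole",f((152,132),.09),"dark",f((154,135),.082), "hub",f((655,203),.093))
E
```

```text
plate [ 0.475  -0.2154] [ 0.47   -0.2714] [ 0.5169 -0.2185]
tab [ 0.4791 -0.2195] [ 0.4754 -0.2537] [ 0.5139 -0.2227]
hole [ 0.4951 -0.2374] dark [ 0.4936 -0.2419] hub [ 0.6152 -0.2539]
```

>>> {"op": "step_arm", "data": {"moves": [[[0, -0.33, 0, 0], [0, 0, 0, 0], [0, 0, 0, 0]]]}}

```text
t: 9.37
tool_pos: [0.5344, -0.2497, 0.1087]
tool_rot: [-3.139, -0.012, -0.004]
contact_force: [2.1, 6.8, 7.2]
opening: 0.0253
```

```bash
python3 - <<'E'
from h import *
o=readout.get_obs();print(o["t"],o["tool_pos"],o["contact_force"])
i=look("wrist",["handle_hole","hasp_hole","isolator_axis"])
cv2.imwrite("pics/w8.png",cv2.resize(i[180:310,210:290],None,fx=4.6,fy=4.6,interpolation=cv2.INTER_CUBIC))
E
```

```text
9.3667 [ 0.53441152 -0.24974307  0.10872813] [2.13560148 6.82481109 7.22311163]
wrist handle_hole 0.6 [254.8 233. ] [ 0.4924 -0.2416]
wrist hasp_hole 0.61 [260.1 231.3] [ 0.494  -0.2442]
wrist isolator_axis 0.7 [446.3 247.4] [ 0.6117 -0.2507]
wrist isolator_axis 0.37 [361.7 141.9] [ 0.5552 -0.1859]
```

View pics/w8.png

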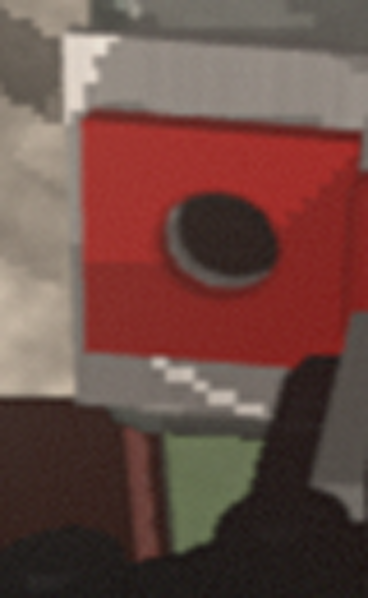

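```bash
python3 - <<'E'
from h import *
f=lambda p,z:(1e3*ray("wrist",(210+p[0]/4.6,180+p[1]/4.6),z)[:2]).round(1)
print("tabhole L,R,T,B",[f(p,.09) for p in((165,242),(278,240),(215,191),(220,294))])
print("hasp L,B",f((181,228),.082),f((228,273),.082), "LB diag",f((193,262),.082))
print("plate TL,BL,BR",[f(p,.082) for p in((66,35),(80,402),(265,425))])
print("tab TL,BL,TR,BR",[f(p,.09) for p in((83,118),(88,352),(360,135),(345,368))])
E
```

```text
tabhole L,R,T,B [array([ 487. , -241.4]), array([ 502.1, -241. ]), array([ 494.1, -234. ]), array([ 493.8, -249.1])]
hasp L,B [ 487.1 -243. ] [ 493.3 -249.9] LB diag [ 488.4 -248.2]
plate TL,BL,BR [array([ 473.9, -215.1]), array([ 470.4, -270.9]), array([ 497.2, -274.6])]
tab TL,BL,TR,BR [array([ 477.7, -223.9]), array([ 475.1, -258.1]), array([ 513.4, -226. ]), array([ 510.4, -260.3])]
```

The tab hole is at about (494.5,-241.6) mm. The hasp hole reads -241.9 from its visible rim, about -244 from the plate edges and the nets. I'll split the difference with 1 mm more, then release and check from above.

>>> {"op": "step_arm", "data": {"moves": [[[0, -0.1, 0, 0], [0, 0, 0, 0], [0, 0, 0, 0]]]}}

```text
t: 9.82
tool_pos: [0.5344, -0.25, 0.1087]
tool_rot: [-3.137, -0.013, -0.004]
contact_force: [1.7, 9.1, 8.6]
opening: 0.0251
```

>>> {"op": "step_arm", "data": {"moves": [[[0, 0, 0, 0], [0, 0, 0, 0], [0, 0, 0, 0], [0, 0, 0, 0], [0, 0, 0, 0], [0, 0, 0, 0]]], "grip": 0}}

```text
t: 10.32
tool_pos: [0.5328, -0.2525, 0.107]
tool_rot: [-3.141, -0.009, 0.001]
contact_force: [0.7, 0.0, 0.4]
opening: 0.0856
```

>>> {"op": "step_arm", "data": {"moves": [[[0, 0, 2, 0], [0, 0, 3, 0], [-0.5, 0, 3, 0], [-2, 0, 2, 0], [-2, -2, 2, 0], [0, -3, 0, 0], [0, -3, 0, 0], [0, 0, 0, 0]]]}}

```text
t: 10.98
tool_pos: [0.4874, -0.3367, 0.2282]
tool_rot: [3.138, 0.003, 0.001]
contact_force: [0.3, 0.5, -0.9]
opening: 0.0854
```

```bash
python3 - <<'E'
from h import *
k=viewer.calibration("wrist")
o=readout.get_obs();print(o["t"],o["tool_pos"],o["contact_force"],-np.array(k["R"]).T@np.ravel(k["t"]))
i=look("wrist",["handle_hole","hasp_hole","isolator_axis","handle_knob"])
K,R,t=np.array(k["camera_matrix"]),np.array(k["R"]),np.ravel(k["t"])
c=K@(R@np.array([.4945,-.243,.086])+t);c=(c[:2]/c[2]).round().astype(int);print(c)
x0,y0=np.clip(c[0]-35,0,540),np.clip(c[1]-45,0,310)
cv2.imwrite("pics/w9f.png",i)
cv2.imwrite("pics/w9.png",cv2.resize(i[y0:y0+90,x0:x0+110],None,fx=6,fy=6,interpolation=cv2.INTER_CUBIC));print(x0,y0)
E
```

```text
10.9833 [ 0.4874406  -0.33669103  0.22817948] [ 0.33190857  0.45723699 -0.85455886] [ 0.48611819 -0.25196535  0.37112754]
wrist handle_hole 0.89 [332.1  89.4] [ 0.4957 -0.2377]
wrist hasp_hole 0.62 [333.7  89.3] [ 0.4974 -0.2364]
wrist isolator_axis 0.76 [459.6  99.3] [ 0.6121 -0.2439]
wrist handle_knob 0.91 [387.1  92. ] [ 0.5347 -0.2396]
[330  91]
295 46
```

View pics/w9.png

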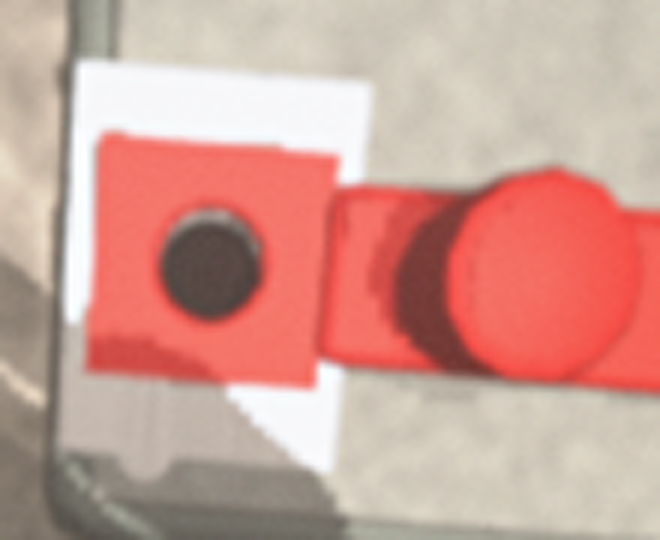

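Seen from almost straight above, the dark hasp hole sits inside the tab hole with only a thin crescent at the top, about 1 mm off (0.01 rad), so the holes line up and the arm is clear. Now to the guard.

>>> {"op": "step_arm", "data": {"moves": [[[0, 3.9, 0, 0], [0, 3.9, 0, 0], [0, 3.9, 0, 0], [0, 3.9, 0, 0], [0, 3.9, 0, 0], [0, 3.9, 0, 0], [0, 3.9, 0, 0], [0, 3.9, 0, 0], [0, 3.9, 0, 0], [0, 3.9, -1, 0]]]}}

```text
t: 12.07
tool_pos: [0.4884, 0.0603, 0.2195]
tool_rot: [3.142, 0.012, 0.007]
contact_force: [0.7, 0.2, 0.3]
opening: 0.0854
```

>>> {"op": "step_arm", "data": {"moves": [[[0, 0.5, -1, 0], [0, 0, 0, 0], [0, 0, 0, 0]]]}}

```text
t: 12.32
tool_pos: [0.4872, 0.063, 0.2063]
tool_rot: [3.141, 0.013, -0.003]
contact_force: [0.0, 0.0, 0.1]
opening: 0.0853
```

```bash
python3 - <<'E'
from h import *
o=readout.get_obs();print(o["t"],o["tool_pos"],o["tool_rot"],o["effort"],o["contact_force"])
i=look("wrist",["guard_grip","station"])
cv2.imwrite("pics/w10.png",i)
E
```

```text
12.3167 [0.48719367 0.06302814 0.2063388 ] [ 3.14100399  0.01254107 -0.00321461] [ 1.14740498e+00 -2.53342849e+01 -3.62985241e+01  6.34552189e-02
  1.01052286e-02  1.20902300e-02] [0.00331726 0.02071773 0.1418776 ]
wrist station 0.94 [373.1 150.3] [0.5498 0.0912]
```

View pics/w10.png

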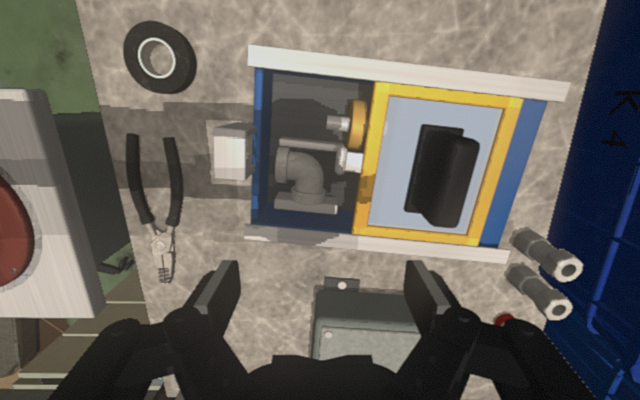

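The station fills the view. The grip top is centred near (453,182), rails run from (250,47) to (568,83), and the catch housing is at (232,155). I have used all 12 viewings, so numbers only from here.

```bash
python3 - <<'E'
from h import *
f=lambda p,z:ray("wrist",p,z)[:2].round(4)
print("grip top",[f(p,.144) for p in((447,137),(480,142),(425,222),(457,228),(453,182))])
for a,b in(((250,47),(566,84)),((248,240),(508,262))):
  A,B=f(a,.098),f(b,.098);print(A,B,np.arctan2(*(B-A)[::-1]))
print("housing top",[f(p,.115) for p in((214,137),(246,137),(214,183),(246,185))])
print("frame",[f(p,.1) for p in((373,83),(523,99),(352,236),(497,247))])
E
```

```text
grip top [array([0.5753, 0.1232]), array([0.5992, 0.1198]), array([0.5678, 0.0584]), array([0.5934, 0.0534]), array([0.5846, 0.0905])]
[0.4311 0.1862] [0.6854 0.1608] -0.09955184825559293
[0.4165 0.0193] [ 0.6739 -0.0038] -0.08950381835161034
housing top [array([0.4012, 0.119 ]), array([0.4268, 0.1192]), array([0.3967, 0.0809]), array([0.4236, 0.0793])]
frame [array([0.5284, 0.1606]), array([0.6518, 0.1491]), array([0.5169, 0.025 ]), array([0.6581, 0.0139])]
```

>>> {"op": "step_arm", "data": {"moves": [[[0.3, 0.7, -2, -0.03], [0.4, 0.7, -2, -0.03], [1.5, 0.6, 0, -0.03], [1.5, 0.6, 0, 0], [1.5, 0, 0, 0], [0, 0, 0, 0]]]}}

```text
t: 12.97
tool_pos: [0.5424, 0.0872, 0.1681]
tool_rot: [3.139, -0.135, 0.003]
contact_force: [-0.1, -0.7, -0.6]
opening: 0.0854
```

```bash
python3 - <<'E'
from h import *
o=readout.get_obs();print(o["t"],o["tool_pos"],o["tool_rot"],o["effort"],o["contact_force"])
E
```

```text
12.9667 [0.54240445 0.08720642 0.16805833] [ 3.13857210e+00 -1.35433044e-01  3.04402412e-03] [ 4.63158572e-01 -3.05222511e+01 -3.54849708e+01  5.53469430e-02
 -1.35673522e-01  3.71316783e-03] [-0.10378544 -0.71634861 -0.56826961]
```

>>> {"op": "step_arm", "data": {"moves": [[[1.5, 0, 0, 0], [1.5, 0, 0, 0], [1.4, 0, 0, 0], [0, 0, 0, 0], [0, 0, 0, 0]]]}}

```text
t: 13.38
tool_pos: [0.584, 0.0875, 0.1676]
tool_rot: [3.139, -0.134, -0.001]
contact_force: [-0.0, -0.4, -0.1]
opening: 0.0852
```

```bash
python3 - <<'E'
from h import *
o=readout.get_obs();print(o["t"],o["tool_pos"],o["tool_rot"],o["effort"],o["contact_force"])
look("wrist",["guard_grip"])
r=nets.masks_of("wrist","guard_grip")
for m in r[:2]:print(m["confidence"],m["box"])
E
```

```text
13.3833 [0.58403739 0.08754312 0.16757195] [ 3.13860214e+00 -1.34442052e-01 -6.30857376e-04] [-1.42101352e-01 -3.62013173e+01 -3.63688445e+01 -5.98336002e-03
 -6.76587853e-02 -1.60854015e-03] [-0.04636745 -0.42207213 -0.12659436]
wrist guard_grip 0.74 [321.5 239.6] [0.5825 0.0895]
0.94 [215.8, 120.3, 409.4, 287.2]
```

>>> {"op": "step_arm", "data": {"moves": [[[0, 0, -2, 0], [0, 0.1, -2, 0], [0, 0, -1.3, 0], [0, 0, 0, 0]]]}}

```text
t: 13.87
tool_pos: [0.581, 0.0895, 0.1104]
tool_rot: [3.138, -0.132, -0.011]
contact_force: [-1.0, -0.0, 0.4]
opening: 0.0852
```

>>> {"op": "step_arm", "data": {"moves": [[[0, 0, 0, 0], [0, 0, 0, 0], [0, 0, 0, 0], [0, 0, 0, 0], [0, 0, 0, 0], [0, 0, 0, 0], [0, 0, 0, 0], [0, 0, 0, 0]]], "grip": 1, "squeeze": 50}}

```text
t: 14.53
tool_pos: [0.5849, 0.0896, 0.1156]
tool_rot: [-3.139, 0.133, -0.003]
contact_force: [-0.4, 0.5, 5.3]
opening: 0.0232
```

>>> {"op": "step_arm", "data": {"moves": [[[-1, 0.09, 0, 0], [-1, 0.09, 0, 0], [-1, 0.09, 0, 0], [-1, 0.09, 0, 0], [-1, 0.09, 0, 0], [-1, 0.09, 0, 0], [-1, 0.1, 0, 0], [-0.8, 0.08, 0, 0], [0, 0, 0, 0]]]}}

```text
t: 15.28
tool_pos: [0.5053, 0.0973, 0.1156]
tool_rot: [-3.138, 0.132, -0.002]
contact_force: [-0.0, 1.2, 6.5]
opening: 0.0235
```

>>> {"op": "step_arm", "data": {"moves": [[[-0.5, 0.05, 0, 0], [-0.5, 0.05, 0, 0], [-0.4, 0.04, 0, 0], [0, 0, 0, 0], [0, 0, 0, 0]]]}}

```text
t: 15.7
tool_pos: [0.4915, 0.0987, 0.1155]
tool_rot: [-3.138, 0.132, 0.001]
contact_force: [-4.8, 1.5, 11.0]
opening: 0.0235
```

>>> {"op": "step_arm", "data": {"moves": [[[-0.2, 0.02, 0, 0], [-0.2, 0.02, 0, 0], [0, 0, 0, 0], [0, 0, 0, 0]]]}}

```text
t: 16.03
tool_pos: [0.4874, 0.0991, 0.1155]
tool_rot: [-3.138, 0.132, 0.002]
contact_force: [-5.8, 1.3, 11.5]
opening: 0.0232
```

>>> {"op": "step_arm", "data": {"moves": [[[-0.2, 0.02, 0, 0], [-0.1, 0.01, 0, 0], [0, 0, 0, 0], [0, 0, 0, 0]]]}}

```text
t: 16.37
tool_pos: [0.4868, 0.0992, 0.1156]
tool_rot: [-3.138, 0.133, -0.009]
contact_force: [6.7, 1.5, 2.5]
opening: 0.0231
```

It hit the end stop: the force reversed and the motion stopped. Now release, lift clear and verify.

>>> {"op": "step_arm", "data": {"moves": [[[0, 0, 0, 0], [0, 0, 0, 0], [0, 0, 0, 0], [0, 0, 0, 0], [0, 0, 0, 0], [0, 0, 0, 0]]], "grip": 0}}

```text
t: 16.87
tool_pos: [0.4847, 0.0989, 0.1139]
tool_rot: [3.139, -0.132, -0.001]
contact_force: [-0.4, -0.5, 0.4]
opening: 0.0855
```

>>> {"op": "step_arm", "data": {"moves": [[[0, 0, 2, 0], [0, 0, 3, 0], [0, 0, 3, 0], [-2, 0, 3, 0], [-2, 0, 3, 0], [-2, 0, 2, 0], [0, 0, 0, 0]]]}}

```text
t: 17.45
tool_pos: [0.4253, 0.0992, 0.2805]
tool_rot: [-3.138, 0.131, -0.015]
contact_force: [0.3, -0.0, 0.7]
opening: 0.0856
```

```bash
python3 - <<'E'
from h import *
o=readout.get_obs();print(o["t"],o["tool_pos"],o["contact_force"])
n=["guard_grip","station","handle_hole","hasp_hole","handle_knob","isolator_axis"]
for c in("wrist","scene","top"):look(c,n)
E
```

```text
17.45 [0.42530705 0.09922062 0.28049676] [ 0.34089983 -0.04514707  0.65100437]
wrist guard_grip 0.72 [381.7 187.3] [0.4844 0.099 ]
wrist guard_grip 0.57 [536.8 220.2] [0.643  0.0504]
wrist station 0.96 [400.7 159. ] [0.5389 0.0959]
wrist station 0.37 [533.  250.7] [ 0.7532 -0.0717]
wrist hasp_hole 0.7 [385.5 382.2] [ 0.4949 -0.2349]
wrist isolator_axis 0.95 [455.3 384.6] [ 0.599  -0.2382]
scene guard_grip 0.6 [330.4 238.7] [0.4879 0.0992]
scene station 0.59 [305.4 269.1] [0.5479 0.0858]
scene handle_hole 0.76 [353.2 145.1] [ 0.4922 -0.2531]
scene hasp_hole 0.97 [351.8 146.7] [ 0.496  -0.2554]
scene handle_knob 0.73 [341.2 131.8] [ 0.5224 -0.2378]
scene isolator_axis 0.73 [416.5 194.7] [ 0.3215 -0.1042]
scene isolator_axis 0.63 [307.7 138.8] [ 0.6148 -0.257 ]
top guard_grip 0.71 [361.5 181.1] [ 0.5211 -0.1606]
top handle_hole 0.86 [394.1 184.3] [ 0.4983 -0.2475]
top hasp_hole 0.96 [393.  187.2] [ 0.4938 -0.2442]
top handle_knob 0.86 [393.5 165.9] [ 0.5312 -0.2492]
top isolator_axis 0.9 [376.9 147. ] [ 0.6088 -0.2444]
```

```bash
python3 -c "
from h import *
print(ctrl.finish_job())"
```

```text
the job is handed in; nothing more can be done
None
```

The isolator is off and the guard is shut, done in that order, and the job was handed in at about 18 s with the gripper open and clear of everything.

- **Isolator:** I swung the red handle until its hole lined up with the hasp hole. A wrist view from almost straight above, after letting go, showed about 1 mm of offset (about 0.01 rad). In the final checks the network readings of the two holes differed by about 4–6 mm in the scene and top views. That is about the spread those readings had all along, so I relied on the close view.
- **Guard:** I pulled the guard about 98 mm. The catch force changed from pulling it inwards to a firm end stop. After I let go, the wrist and scene cameras placed the grip at x ≈ 0.484–0.488 m; it was at 0.487 m when it met the stop. The top camera's low-confidence grip reading was a false hit beside the isolator.
- **Other things:** Nothing unexpected showed in the force readings, and I did not knowingly touch anything else. I did not re-measure the bystanders at the end, because I had used all 12 picture viewings.

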